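# Stand a chromatography column up against its stop

### The job

Tip the steel column with the blue caps up by its ball grip until it stands upright on its own stand, using the yellow stop to check its foot; the foot stays down on the stand, do not lift the column clear. Leave it standing by itself between the cheeks, close against the stop, and leave the column with the orange caps lying as it is.

Things in the scene. Friction and masses are not known exactly. Their poses are not given: they have to be found in the camera images.
- column: Loose steel column with BLUE caps, lying on its stand: a cylinder 130 mm long, 44 mm diameter, 0.37 to 0.65 kg. A neck 14 mm thick on its free end carries a blue ball grip 32 mm in diameter, centred on the axis 160 mm from the foot. Origin: centre of the flat face of the foot, the end between the cheeks. x axis: along the column, foot to ball; upright when x points up. It may roll about x.
- stand: Fixed stand of the blue column: plate 88 mm wide, x -60 to 180, top at z = 10 mm; two cheeks, 50 mm apart inside, x -22 to 46, tops at z = 38, form a lane. Origin: on the work surface, on the lane's middle line, below the axis of a column standing against the stop. x: from the stop along the lane to the column's free end; z up. The other column has an identical stand.
- stop_face (a point): Point on the blue column's stand: foot of the yellow stop's face, where it meets the plate's top (10 mm high), on the lane's middle line, 22 mm behind the stand's origin. The stop is upright, 88 mm wide, 12 mm thick and 52 mm high above the plate. The column starts in the lane, its foot face 8 to 25 mm short of the stop. Axes as the stand's.
- other_column: Loose bystander with ORANGE caps, a column of the same shape, size and axes as the blue one, lying on the second stand beside it, to be left alone. Origin: centre of its foot end face; x axis from foot to ball.
Mind the look-alikes: they are no part of the job. What is shaped like the column but purple is not meant.

How it is judged (in metres and radians):
At the end, for the whole second after the job is handed in: The blue-capped column stands at rest on its own stand, free end up, within 10 degrees of upright, its foot on the plate between the cheeks and within 18 mm along the lane of the place where it touches the stop; the orange-capped column is still within 20 mm of where it lay (angle between column's own x axis and vertical below 0.17 rad and x of column in the frame of stand between -0.018 and 0.018 m and y of column in the frame of stand between -0.012 and 0.012 m and z of column in the frame of stand below 0.018 m and linear speed of column below 0.02 m/s and angular speed of column below 0.2 rad/s and distance of other_column from where it was at the start of the episode below 0.02 m).
It fails at once if the foot of the blue-capped column is lifted clear of its stand (foot centre more than 80 mm above the work surface) (height (world z) of column above 0.08 m).
It fails at once if the orange-capped column is disturbed (moved more than 20 mm or tilted more than 15 degrees from lying) (distance of other_column from where it was at the start of the episode above 0.02 m or angle between other_column's own x axis and vertical below 1.31 rad or angle between other_column's own x axis and vertical above 1.83 rad).
It also fails if it takes over 45 s, if anything falls off the work surface, if the arm or the gripper's body presses on something with over 40 N, if the wrist force passes 120 N, or if a joint passes its speed limit or range.

### The arm

A 6-joint arm with a two-finger parallel gripper is mounted at the origin on the work surface. World frame = base frame: x ahead of the robot, y to its left, z up, the work surface at z = 0. Lengths are in m, angles in degrees, forces in N, time in s.
With the tool pointing down it reaches from about 0.325 to 0.775 m from the base axis. Payload 5.5 kg.
Tool frame: the origin (TCP) lies at the centre of the arm's flange, where the gripper is bolted on; the fingertips stand 182 mm ahead of it and the grasp point (between the pads) lies 163 mm ahead of it; z points along the fingers, y is the direction in which the jaws open and shut (so a half turn about z gives the same grasp; the last joint's range is limited). The gripper opens to 88 mm and grips with 3 to 60 N. Pads are 20 mm wide; open, the fingers measure 115 mm over their backs; the gripper's body (75 mm by 178 mm) begins 61 mm behind the grasp point.
Start: joints at [60.579, 5.22, 70.514, -0, 104.267, -3.249], TCP at [0.265, 0.538, 0.405] pointing down, gripper open.
Joint ranges: [-164.24, 164.24], [-49.07, 125.15], [9.68, 141.18], [-86.29, 266.29], [3.28, 154.24], [-151.56, 151.56]. Speed limits (degrees/s): [147.25, 147.25, 172.46, 180, 180, 180].

### API

Orientations are given as [roll, pitch, yaw] about the fixed x, y, z axes, in that order (R = Rz(yaw) Ry(pitch) Rx(roll)).
In Python, from station import r gives the robot as it stands. The module is installed in compiled form; this text tells all that it offers. Calls block until the motion is done:
- r.reach(position, orientation): joint-space move of the TCP to a pose.
- r.servo_line(position, rotation=None, speed=0.15): straight line of the TCP; rotation=None keeps the orientation; speed is the mean speed in m/s.
- r.move_joints(angles): joint-space move.
- r.let_go() and r.grab(squeeze=None): open the fingers fully, or close them until they stop; squeeze is the grip in N (None keeps the last).
- r.wait(seconds).
- r.inverse_kinematics(position, orientation): joint angles nearest the present ones, or None.
- r.sense(): the state.
- r.snapshot(name): name is "side" or "top"; returns a dict with "frame" (420x560x3 uint8, red, green, blue), "fx", "fy", "cx", "cy" (pixels), "R" (3x3) and "t" (3): a world point X has camera coordinates R X + t. Camera axes: x right, y down, z forward; pixel columns grow to the right and rows downward; lengths in m; the calibration is good to about 2 mm. A picture is of the moment at which its call begins. There is no depth.
A pose or a line that the arm cannot do raises r.IKError and nothing moves.
- r.hand_in(): hands the job in, once; it reports no verdict.
The state is a dict: "clock": time; "joints": joint angles; "joint_vel": joint speeds; "joint_torque": joint torques, N m; "tcp_pos": TCP position; "orientation": TCP orientation; "contact_force": force on the tool from outside, world axes, zero at the start; "torque": the same for the moment, N m; "opening": finger opening in m.
Only numpy, scipy, OpenCV 4.12 (cv2) and the standard library are available. Lean on these libraries where they do the work, as an engineer would, in place of code of your own. Each camera call takes 0.05 s, during which the arm holds its last target.

## Working session

There is one attempt and no reset: what is moved stays moved. The work goes in short steps, each a Python script; the robot and the scene stay as the last script left them, time stands still between calls to the robot, and variables do not carry over. Pictures are saved under pics/ and viewed, and the job is handed in when it is done.

```bash
mkdir -p pics; python3 - <<'E'
from station import r
import cv2,pickle
d={}
for n in("side","top"):
    s=r.snapshot(n);d[n]=s
    cv2.imwrite(f"pics/{n}0.png",s["frame"][:,:,::-1]);print(n,s["fx"],s["fy"],s["cx"],s["cy"],s["R"],s["t"])
pickle.dump(d,open("s0.pkl","wb"))
st=r.sense();print(st)
E
```

```text
side 429.892601624018 429.892601624018 272.3323362482332 208.34795790299415 [[ 0.84556081 -0.53387786  0.0011596 ]
 [-0.34481772 -0.54778122 -0.76225749]
 [ 0.4075876   0.64413521 -0.64727288]] [-0.56370763  0.08232476  1.34485441]
top 499.87062987085125 499.87062987085125 275.98025775955836 199.63616495009887 [[ 0.02393841 -0.99969266  0.006445  ]
 [-0.97514798 -0.02477007 -0.22016554]
 [ 0.22025752 -0.00101442 -0.97544123]] [-0.27568218  0.51153559  1.21754269]
{'clock': 0.1, 'joints': array([ 6.05794526e+01,  5.26011817e+00,  7.05747683e+01, -5.68605005e-04,
        1.04266852e+02, -3.24949495e+00]), 'joint_vel': array([-0.01313031, -0.0440753 , -0.1753969 ,  0.06107389, -0.1191638 ,
       -0.0294515 ]), 'joint_torque': array([ 2.35269654e-03, -4.47855985e+01, -4.07571280e+01,  7.00725429e-02,
        2.84014572e-02, -8.28485440e-05]), 'tcp_pos': array([0.26467053, 0.53853359, 0.40360792]), 'orientation': array([-1.79898394e+02, -5.21651506e-03,  1.53828803e+02]), 'contact_force': array([0.30229279, 0.07831524, 0.009797  ]), 'torque': array([0.00627404, 0.00048034, 0.01960573]), 'opening': 0.08805606913899551}
```

View pics/side0.png

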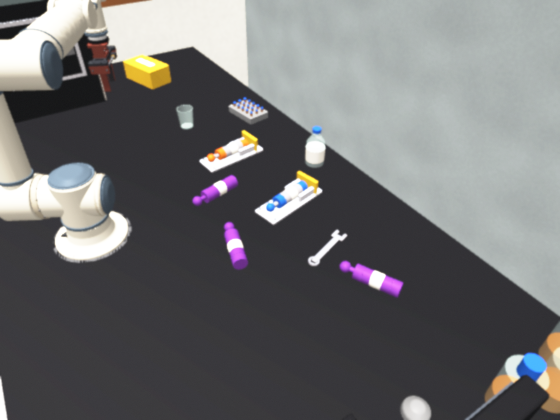

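View pics/top0.png

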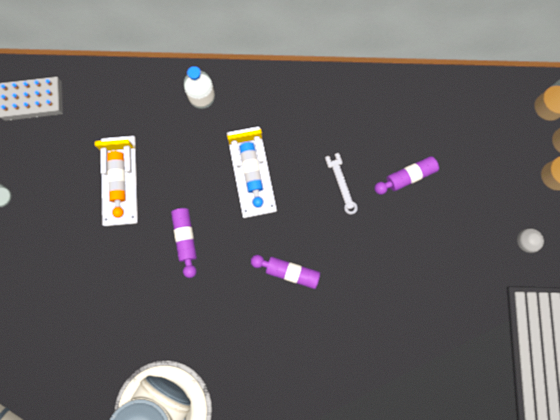

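The candidates in the top view are blue (250,172), orange (117,180), and purple (184,240), (290,272) and (410,175). Only the one at (250,172) has blue caps and lies on a stand with a yellow stop. I'll confirm it in an enlarged crop.

```bash
python3 - <<'E'
import cv2,numpy as np
t=cv2.imread("pics/top0.png")[120:225,215:290];s=cv2.imread("pics/side0.png")[165:225,250:325]
t=cv2.resize(t,None,fx=5,fy=5,interpolation=cv2.INTER_CUBIC);s=cv2.resize(s,None,fx=5,fy=5,interpolation=cv2.INTER_CUBIC)
c=np.zeros((525,750,3),np.uint8);c[:,:375]=t;c[:300,375:]=s;cv2.imwrite("pics/crop0.png",c)
E
```

```text
(no output)
```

View pics/crop0.png

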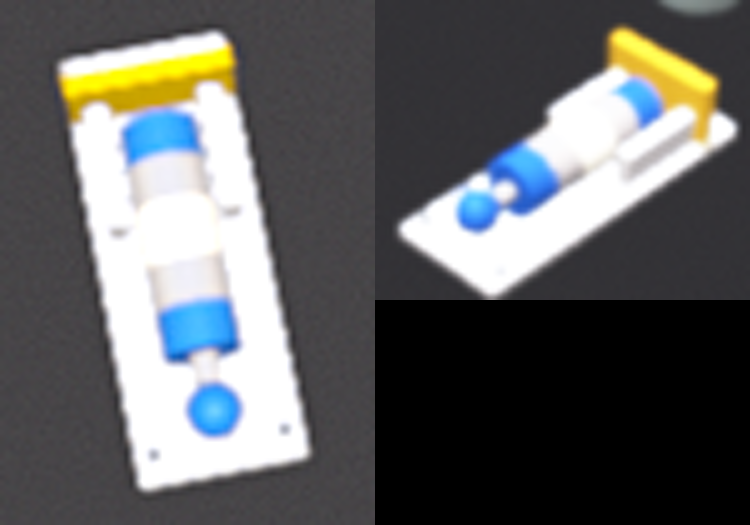

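The crop confirms it: blue caps on a white stand with a yellow stop at the top end, and the ball near top-view pixel (258,202). Next I'll fit the stand's pose by silhouette in both views and triangulate the ball.

```bash
cat > h.py <<'E'
import cv2,numpy as np
from scipy.optimize import minimize
def proj(s,P):
    c=np.atleast_2d(P)@s["R"].T+s["t"]; return np.c_[s["fx"]*c[:,0]/c[:,2]+s["cx"],s["fy"]*c[:,1]/c[:,2]+s["cy"]]
def ray_z(s,uv,z):
    d=s["R"].T@np.array([(uv[0]-s["cx"])/s["fx"],(uv[1]-s["cy"])/s["fy"],1]);C=-s["R"].T@s["t"]
    return C+d*(z-C[2])/d[2]
def tri(ss,uvs):
    A=[];b=[]
    for s,uv in zip(ss,uvs):
        d=s["R"].T@np.array([(uv[0]-s["cx"])/s["fx"],(uv[1]-s["cy"])/s["fy"],1]);d/=np.linalg.norm(d);C=-s["R"].T@s["t"]
        M=np.eye(3)-np.outer(d,d);A.append(M);b.append(M@C)
    X=np.linalg.lstsq(np.vstack(A),np.hstack(b),rcond=None)[0]
    return X,[np.linalg.norm(m@X-q) for m,q in zip(A,b)]
def bluemask(f):
    h=cv2.cvtColor(f,cv2.COLOR_RGB2HSV);return cv2.inRange(h,(98,120,90),(118,255,255))
E
python3 - <<'E'
import pickle;from h import *
d=pickle.load(open("s0.pkl","rb"));K=4
def T(p,X): c,s=np.cos(p[2]),np.sin(p[2]);return X@np.array([[c,-s,0],[s,c,0],[0,0,1]]).T+[p[0],p[1],0]
def box(x0,x1,y,z0,z1,y0=None): return np.array([[x,yy,z] for x in(x0,x1) for yy in((-y if y0 is None else y0),y) for z in(z0,z1)])
boxes=[box(-.06,.18,.044,0,.01),box(-.034,-.022,.044,.01,.062)]
seed={"top":(250,195),"side":(300,205)};obs={}
for n,s in d.items():
    f=cv2.resize(s["frame"],None,fx=K,fy=K,interpolation=cv2.INTER_LINEAR)
    m=(f.max(2)>110).astype(np.uint8)
    k,l=cv2.connectedComponents(m)
    u={"top":(268,205),"side":(277,211)}[n]
    m=(l==l[u[1]*K,u[0]*K]);obs[n]=m;print(n,m.sum()/K/K)
def sil(n,p):
    s=d[n];im=np.zeros(obs[n].shape,np.uint8)
    for b in boxes:
        q=(proj(s,T(p,b))+.5)*K-.5
        cv2.fillConvexPoly(im,cv2.convexHull(np.round(q*16).astype(np.int32)),1,shift=4)
    return im>0
def cost(v,names):
    p=[v[0],v[1],v[2]];return sum((sil(n,p)^obs[n]).sum()/obs[n].sum() for n in names)
a=ray_z(d["top"],(259.8,214.5),.01);b=ray_z(d["top"],(245,133),.01)
ax=a-b;yaw=np.arctan2(ax[1],ax[0]);o=a-.18*ax/np.linalg.norm(ax);print("guess",o,np.degrees(yaw),np.linalg.norm(ax))
for names in(["top"],["side"],["top","side"]):
    r0=minimize(cost,[o[0],o[1],yaw],args=(names,),method="Nelder-Mead",options=dict(initial_simplex=np.array([[o[0],o[1],yaw]]+[[o[0]+.01*(i==0),o[1]+.01*(i==1),yaw+.08*(i==2)] for i in range(3)])))
    print(names,r0.x[:2],np.degrees(r0.x[2]),r0.fun)
c=np.cos(r0.x[2]);s_=np.sin(r0.x[2])
uv=[]
for n,w in(("top",(250,195,268,212)),("side",(262,200,276,214))):
    m=bluemask(d[n]["frame"]);m2=np.zeros_like(m);m2[w[1]:w[3],w[0]:w[2]]=m[w[1]:w[3],w[0]:w[2]]
    k,l,st,ce=cv2.connectedComponentsWithStats(m2);i=1+np.argmax(st[1:,4]);print(n,st[i],ce[i]);uv.append(ce[i])
X,e=tri([d["top"],d["side"]],uv);print("ball",X,e,"top@32",ray_z(d["top"],uv[0],.032),"side@32",ray_z(d["side"],uv[1],.032))
for B in(X,ray_z(d["top"],uv[0],.032)):
    q=B[:2]-r0.x[:2];print("ball in stand",c*q[0]+s_*q[1],-s_*q[0]+c*q[1])
E
```

```text
side 1655.1875
top 3140.75
guess [ 0.663972  -0.1843772  0.01     ] -168.12145127048066 0.23045538910580088
['top'] [ 0.66504783 -0.18004194] -166.71434164701483 0.07892223195096712
['side'] [ 0.66968668 -0.18065373] -167.74819311310873 0.09628818487331496
['top', 'side'] [ 0.66847931 -0.18046807] -167.37838895973664 0.1807115158143154
top [253 197  10  10  77] [257.45454545 201.54545455]
side [267 204   8   7  46] [270.13043478 206.91304348]
ball [ 0.51942402 -0.21581188  0.03353486] [np.float64(0.002164057048937237), np.float64(0.0021640570489372688)] top@32 [ 0.51771314 -0.21494808  0.032     ] side@32 [ 0.52260025 -0.21468448  0.032     ]
ball in stand 0.15317631226966744 0.0019194381965321194
ball in stand 0.15465708908555673 0.0007026668389216936
```

The measurements agree. The ball triangulates to z = 33.5 mm (expected 32). It sits 153 mm along the lane, which puts the foot about 15 mm short of the stop, within the stated 8 to 25 mm. Now I'll grasp the ball with the jaws across the lane.

```bash
cat >> h.py <<'E'
YAW=np.radians(-167.4);SX=np.array([np.cos(YAW),np.sin(YAW),0]);SY=np.array([-SX[1],SX[0],0]);SO=np.array([.6680,-.1805,0])
ORI=[180,0,12.6]
def rep(r,tag=""):
    s=r.sense();f=np.array(s["contact_force"]);print(tag,"t%.2f"%s["clock"],np.round(s["tcp_pos"],4),"F lane %.1f lat %.1f z %.1f"%(f@SX,f@SY,f[2]),"open %.4f"%s["opening"]);return s
def shot(r,name):
    for n in("side","top"):
        s=r.snapshot(n);f=s["frame"][:,:,::-1]
        w=(110,250,200,350) if n=="side" else(100,230,185,335)
        cv2.imwrite(f"pics/{name}_{n}.png",cv2.resize(f[w[0]:w[1],w[2]:w[3]],None,fx=4,fy=4,interpolation=cv2.INTER_CUBIC))
E
python3 - <<'E'
from station import r
from h import *
B=np.array([.5192,-.2155,.032])
print(r.inverse_kinematics(B+[0,0,.166],ORI),r.inverse_kinematics(SO+[0,0,.17+.166],ORI))
r.reach(B+[0,0,.166+.1],ORI);rep(r)
r.servo_line(B+[0,0,.166],speed=.1);rep(r)
shot(r,"pre")
E
```

```text
[-2.60089670e+01  2.84831188e+00  9.41257034e+01 -2.54444375e-14
  8.30259847e+01  5.13910330e+01] [-1.79371870e+01  1.94875777e+01  6.11862006e+01 -2.54444375e-14
  9.93262217e+01  5.94628130e+01]
 t2.92 [ 0.5195 -0.2148  0.2982] F lane -0.1 lat 0.2 z 0.3 open 0.0878
 t4.08 [ 0.5195 -0.2157  0.1989] F lane 0.6 lat 0.5 z 0.4 open 0.0877
```

View pics/pre_side.png

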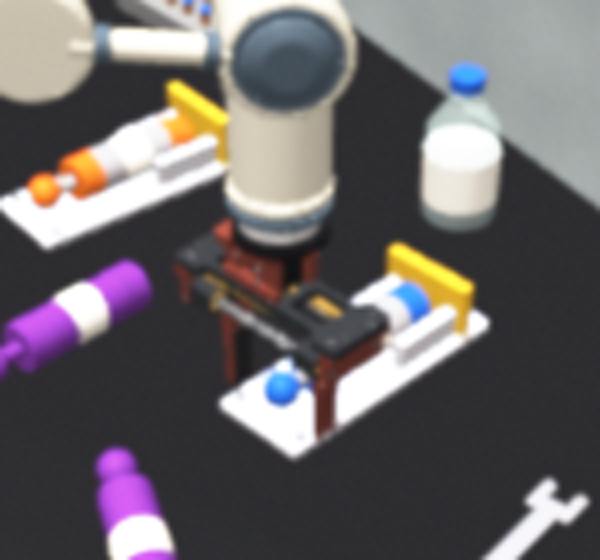

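View pics/pre_top.png

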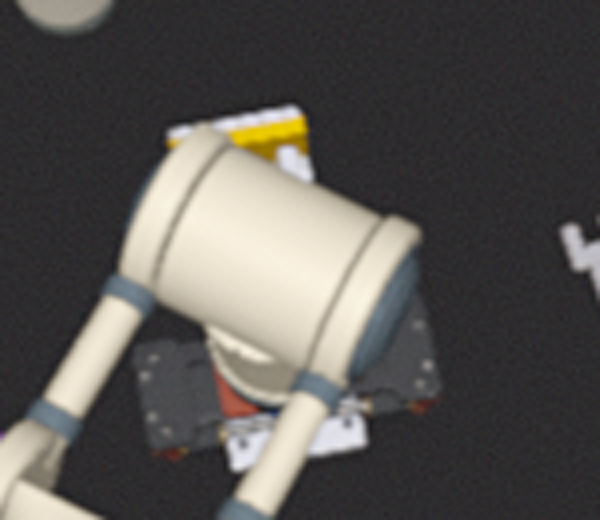

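The fingers straddle the ball: in the side crop the ball is at (282,388), with the fingers at about x = 238 and 325. Next I'll grip it and feel for the stop.

```bash
python3 - <<'E'
from station import r
from h import *
r.grab(squeeze=25);s=rep(r,"grab")
p0=np.array(s["tcp_pos"]);np.save("p0.npy",p0)
for k in range(1,13):
    r.servo_line(p0-SX*.002*k,speed=.03);s=rep(r,str(k*2))
    if abs(np.array(s["contact_force"])@SX)>8: break
E
```

```text
grab t5.10 [ 0.5192 -0.2155  0.198 ] F lane 0.0 lat 0.9 z -0.2 open 0.0308
2 t5.35 [ 0.5207 -0.2153  0.1979] F lane 5.4 lat -0.7 z 2.2 open 0.0310
4 t5.60 [ 0.5227 -0.2149  0.198 ] F lane 5.4 lat -0.6 z 2.4 open 0.0304
6 t5.85 [ 0.5247 -0.2145  0.198 ] F lane 5.3 lat -0.2 z 2.2 open 0.0308
8 t6.10 [ 0.5267 -0.214   0.198 ] F lane 5.9 lat 0.1 z 1.8 open 0.0304
10 t6.35 [ 0.5287 -0.2136  0.1979] F lane 5.6 lat -0.0 z 2.7 open 0.0306
12 t6.60 [ 0.5306 -0.2131  0.1979] F lane 6.4 lat -0.0 z 2.0 open 0.0308
14 t6.85 [ 0.5327 -0.2126  0.198 ] F lane 6.4 lat 0.5 z 1.9 open 0.0307
16 t7.10 [ 0.5339 -0.2124  0.1979] F lane 10.1 lat 0.6 z 5.2 open 0.0306
```

The stop is felt after 15 mm, matching the vision estimate (15.5 mm). Next I'll tip the column along the arc with the foot about 3 mm off the stop, so the heel can slide without jamming.

```bash
cat >> h.py <<'E'
def tgt(p0,th,g,dz=0):
    s,c=np.sin(th),np.cos(th)
    x=-.022+.022*s+.160*c+g; z=.010+.022*c+.160*s
    return p0-.0148*SX+SX*(x-.138)+np.array([0,0,z-.032+dz])
E
python3 - <<'E'
from station import r
from h import *
p0=np.load("p0.npy")
for d in range(0,46,5):
    r.servo_line(tgt(p0,np.radians(d),.003),speed=.05);s=rep(r,str(d))
    f=np.array(s["contact_force"])
    if np.linalg.norm(f)>25: print("STOP");break
shot(r,"mid")
E
```

```text
0 t7.35 [ 0.5308 -0.2129  0.198 ] F lane 0.3 lat 0.1 z -1.1 open 0.0307
5 t7.78 [ 0.5295 -0.2132  0.2121] F lane -1.5 lat 0.5 z -3.6 open 0.0310
10 t8.20 [ 0.5294 -0.2134  0.226 ] F lane -0.1 lat 0.7 z -3.2 open 0.0306
15 t8.62 [ 0.5305 -0.2131  0.2392] F lane -0.3 lat 0.3 z -2.9 open 0.0308
20 t9.03 [ 0.5329 -0.2126  0.252 ] F lane 0.1 lat -0.5 z -3.5 open 0.0307
25 t9.43 [ 0.5364 -0.2118  0.2641] F lane 0.3 lat -0.7 z -1.4 open 0.0306
30 t9.82 [ 0.541  -0.2107  0.2756] F lane 0.2 lat -0.5 z -2.8 open 0.0309
35 t10.22 [ 0.5468 -0.2094  0.2863] F lane 0.3 lat -0.3 z -2.6 open 0.0308
40 t10.61 [ 0.5536 -0.2079  0.2962] F lane 0.7 lat -0.1 z -2.8 open 0.0306
45 t11.00 [ 0.5615 -0.2061  0.305 ] F lane 0.7 lat 0.4 z -3.2 open 0.0308
```

View pics/mid_side.png

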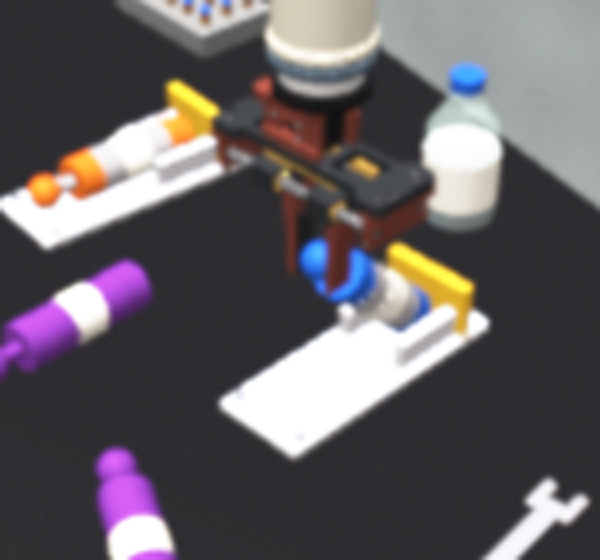

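The picture shows the column tilted about 45° with its foot in the lane (ball at about (318,260) in the crop), and the orange column hasn't moved. Forces are about 3 N, so I'll carry on.

```bash
python3 - <<'E'
from station import r
from h import *
p0=np.load("p0.npy")
for d in range(50,91,5):
    r.servo_line(tgt(p0,np.radians(d),.003 if d<80 else .002),speed=.05);s=rep(r,str(d))
    f=np.array(s["contact_force"])
    if np.linalg.norm(f)>25: print("STOP");break
shot(r,"up")
E
```

```text
50 t11.49 [ 0.5703 -0.2041  0.313 ] F lane 1.2 lat -0.2 z -3.7 open 0.0306
55 t11.88 [ 0.58   -0.2019  0.3199] F lane -0.0 lat -0.0 z -4.0 open 0.0306
60 t12.28 [ 0.5905 -0.1996  0.3257] F lane 0.4 lat -0.8 z -3.5 open 0.0308
65 t12.68 [ 0.6017 -0.1971  0.3306] F lane 0.2 lat 0.2 z -3.4 open 0.0309
70 t13.07 [ 0.6136 -0.1945  0.3343] F lane 1.3 lat 0.0 z -0.2 open 0.0305
75 t13.48 [ 0.6261 -0.1916  0.3369] F lane 1.1 lat -0.1 z 2.6 open 0.0309
80 t13.92 [ 0.6402 -0.1884  0.3383] F lane 1.6 lat 0.5 z 4.6 open 0.0306
85 t14.34 [ 0.6536 -0.1854  0.3385] F lane 0.1 lat -0.0 z 5.0 open 0.0307
90 t14.77 [ 0.6672 -0.1821  0.3375] F lane -1.2 lat -0.5 z 5.8 open 0.0310
```

View pics/up_side.png

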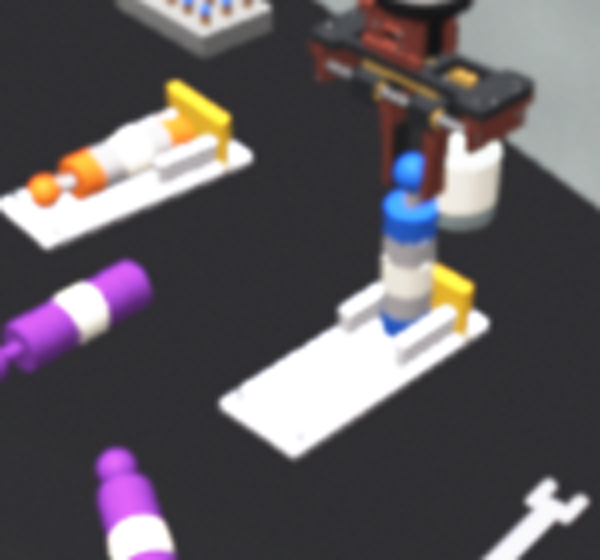

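The column looks upright with its foot between the cheeks. Before letting go I'll check the foot position and tilt against a projected model.

```bash
cat >> h.py <<'E'
def overlay(s,name,xs,tilt,w):
    K=8;f=cv2.resize(s["frame"][w[0]:w[1],w[2]:w[3],::-1].copy(),None,fx=K,fy=K,interpolation=cv2.INTER_CUBIC)
    def L(P,c):
        q=(proj(s,P)-[w[2],w[0]]+.5)*K;cv2.polylines(f,[np.round(q).astype(np.int32)],False,c,1)
    ax=np.array([0,0,1])*np.cos(tilt)+SX*np.sin(tilt);u=SX*np.cos(tilt)-np.array([0,0,1])*np.sin(tilt)
    F=SO+SX*xs+[0,0,.010]
    a=np.linspace(0,2*np.pi,40)[:,None]
    for h,c in((0,(0,0,255)),(.13,(0,255,0))): L(F+ax*h+.022*(u*np.cos(a)+SY*np.sin(a)),c)
    v=-s["R"].T@s["t"]-F;v/=np.linalg.norm(v);e1=np.cross(v,ax);e1/=np.linalg.norm(e1);e2=np.cross(v,e1)
    L(F+ax*.16+.016*(e1*np.cos(a)+e2*np.sin(a)),(255,0,255))
    for z in(.01,.062): L(SO+np.outer([-.022]*2,SX)+np.outer([-.044,.044],SY)+[0,0,z],(0,0,0))
    for y in(-.025,.025): L(SO+np.outer([-.022,.046],SX)+np.outer([y]*2,SY)+[0,0,.038],(0,128,255))
    cv2.imwrite(name,f)
E
python3 - <<'E'
from station import r
from h import *
s=r.snapshot("side");overlay(s,"pics/ov1.png",.002,0,(140,210,270,340))
E
```

```text
(no output)
```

View pics/ov1.png

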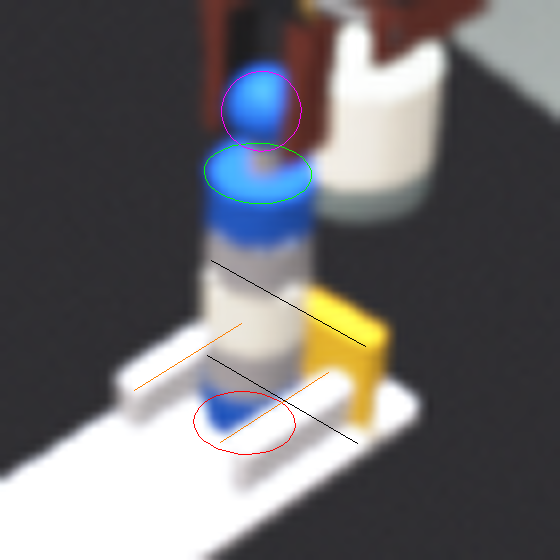

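The model and image agree to about 2 px: the column is within a degree or two of vertical and its foot is at the stop. Before opening I'll check clearance to the bottle, then ease off the ~6 N downward press and release.

```bash
python3 - <<'E'
from station import r
from h import *
s=r.snapshot("side");b=ray_z(s,(315,163),0);q=b-SO;print("bottle in stand",q@SX,q@SY)
st=rep(r,"before")
p=np.array(st["tcp_pos"]);r.servo_line(p+[0,0,.0005],speed=.02);rep(r,"eased")
r.let_go();r.wait(.5);rep(r,"open")
shot(r,"rel");overlay(r.snapshot("side"),"pics/ov2.png",.002,0,(140,210,270,340))
E
```

```text
bottle in stand -0.1827738046948467 -0.08998516826305214
before t14.97 [ 0.6671 -0.1822  0.3375] F lane -0.5 lat -0.3 z 5.5 open 0.0307
eased t15.22 [ 0.6675 -0.182   0.3376] F lane -0.1 lat 0.8 z 1.6 open 0.0306
open t16.72 [ 0.6671 -0.1822  0.3379] F lane -0.2 lat 1.0 z 0.8 open 0.0881
```

View pics/ov2.png

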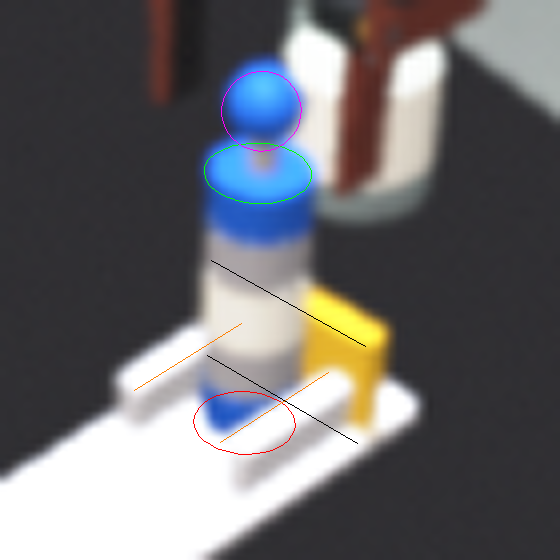

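The column stands free of the fingers with the ball at crop pixel (262,100), unchanged after release. I'll retract straight up, move aside and check from the top.

```bash
python3 - <<'E'
from station import r
from h import *
p=np.array(r.sense()["tcp_pos"]);r.servo_line(p+[0,0,.09],speed=.1)
j=np.array(r.sense()["joints"]);j[0]+=75;r.move_joints(j);rep(r)
import pickle
t=r.snapshot("top");s=r.snapshot("side");pickle.dump((t,s),open("s1.pkl","wb"))
overlay(t,"pics/ov3.png",.0,0,(115,200,215,290))
uv=[]
for q,w in((t,(215,290)),(s,(285,320))):
    m=bluemask(q["frame"]);m[:, :w[0]]=0;m[:,w[1]:]=0
    if q is t: m[:120]=0;m[220:]=0
    else: m[:140]=0;m[200:]=0
    k,l,st,ce=cv2.connectedComponentsWithStats(m);print([(list(map(int,a)),c.round(1)) for a,c in zip(st[1:],ce[1:]) if a[4]>5])
d0=pickle.load(open("s0.pkl","rb"))
for n,q,w in(("top",t,(130,230,90,140)),("side",s,(125,175,195,270))):
    print(n,"orange diff",np.abs(q["frame"].astype(int)-d0[n]["frame"])[w[0]:w[1],w[2]:w[3]].mean())
cv2.imwrite("pics/end_top.png",t["frame"][:,:,::-1]);cv2.imwrite("pics/end_side.png",s["frame"][:,:,::-1])
E
```

```text
t20.88 [0.3495 0.5969 0.4269] F lane -0.2 lat 0.3 z -0.3 open 0.0880
[([235, 122, 18, 22, 302], array([243.5, 132.6])), ([243, 154, 8, 3, 9], array([246.6, 155. ]))]
[([295, 147, 14, 24, 228], array([301.6, 159.5])), ([296, 189, 7, 5, 21], array([298.2, 190.9]))]
top orange diff 0.8242666666666667
side orange diff 1.328
```

View pics/ov3.png

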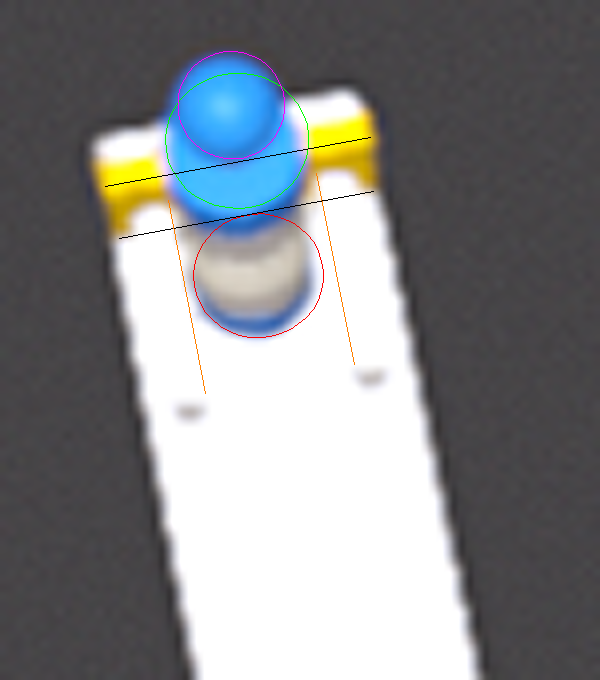

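View pics/end_top.png

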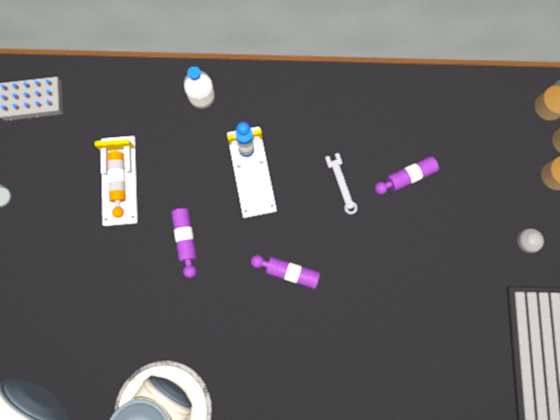

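The top view agrees. The foot ring matches the model at stand x ≈ 0 within about 1 px, the ball and cap sit right above it, and the orange column is unchanged.

```bash
python3 - <<'E'
from station import r
r.hand_in()
E
```

```text
the job is handed in; nothing more can be done
```

The blue-capped column is standing upright by itself on its own stand, between the cheeks and close against the yellow stop. I handed the job in at about 21 s of the 45 s allowed.

**What I did:** I gripped the ball at 25 N and slid the lying column 15 mm until the foot met the stop, felt as a rise in force to about 10 N. I then backed off 3 mm and tipped the column to vertical in 5° steps. The foot stayed on the plate, and forces were 6 N or less during tipping. After that I released it and moved the arm clear.

**Last checks:**
- **Column:** in both camera views it is vertical to within a degree or two, and its foot is within a few mm of the place where it touches the stop. It did not move when I released it.
- **Orange column:** the camera images around it are unchanged from the start.

**Disagreements:**
- **Stand position:** the two cameras placed the stand about 4 mm apart along the lane. The drawn cheek and stop lines were 1–2 px off the image, well inside the 18 mm tolerance.
- **Downward push:** the gripper was pressing down at about 6 N at the end of the tip, so I eased it to about 2 N before letting go.

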